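# Press and slide the tag slide home under the leaf spring

### The arm

A 7-joint arm with a two-finger parallel gripper is mounted at the origin on the work surface. World frame = base frame: x ahead of the robot, y to its left, z up, the work surface at z = 0. Lengths are in m, angles in rad, forces in N, time in s.
With the tool pointing down it reaches from about 0.4 to 0.875 m from the base axis. Payload 19.3 kg.
Tool frame: the origin (TCP) lies on the centre line of the jaws, within the pads' length; the fingertips stand 8 mm ahead of it and the grasp point (between the pads) lies 11 mm behind it (robot.nose_length is the distance from the TCP to the fingertips, in m); z points along the fingers, y is the line along which they close (so a half turn about z gives the same grasp; the last joint's range is limited). The gripper opens to 85 mm and grips with 20 to 120 N. Pads are 22 mm wide; open, the fingers measure 114 mm over their backs; the gripper's body (76 mm by 85 mm) begins 54 mm behind the grasp point. The pads swing forward as they close: fully open they stand 13 mm farther back than shut.
Start: joints at [-1.381, 0.521, -0.036, 1.599, 0.021, 1.021, -0.113], TCP at [0.161, 0.604, 0.239] pointing down, gripper open.
Joint ranges: [-2.91, 2.91], [-0.3, 2.13], [-1.5, 1.42], [0.17, 2.43], [-1.26, 4.41], [0.16, 1.93], [-2.52, 2.52]. Speed limits (rad/s): [1.89, 1.89, 2.39, 2.39, 3.01, 3.01, 3.01].

### API

Orientations are given as [roll, pitch, yaw] about the fixed x, y, z axes, in that order (R = Rz(yaw) Ry(pitch) Rx(roll)).
In Python, from plant import robot, imaging gives the robot as it stands. The module is installed in compiled form; this text tells all that it offers.
- The arm moves only by the shell command python3 -m crank 'ROWS'. ROWS is JSON, a list of rows, each an object of numbers: "x", "y", "z": the shift along the world's x, y, z in mm; "rx", "ry", "rz": the turn, a rotation vector about the world's x, y, z in rad; "grip": the opening, from -1 (shut) to 1 (fully open). In form: [{"x": .., "y": .., "z": .., "rx": .., "ry": .., "rz": .., "grip": ..}, ...]. A call has 1 to 20 rows; each row is the pose to reach, as a shift and turn from the pose commanded when the call began; what a row does not reach only later rows make up. A row lasts 1/10 s, in which the tool goes at most 50 mm and 8.59 degrees, less where a joint would pass 70% of its speed; a pose out of reach is approached as far as the arm can. A call with a gripper value outside its range is refused whole. The fingers move at their own pace and stop on an object; the grip force is fixed at half the most. Time passes only in rows, so rows that repeat a pose let the fingers close. It gives the time, the measured TCP pose, the force, the opening and the grip force at its end, in the units of the state.
- robot.state(): the state, without advancing time (a new reading comes with each control period).
- imaging.capture(name): name is "scene" or "top" or "wrist"; returns a dict with "pixels" (480x640x3 uint8, blue, green, red), "mtx" (3x3 intrinsics, pixels), "dist_coeffs" ([k1, k2, p1, p2, k3] as OpenCV has them; the pictures are not rectified), "R" (3x3) and "t" (3): a world point X has camera coordinates R X + t; the wrist camera has in their place "mount" (4x4, takes a point from camera to tool coordinates, whose origin is the TCP and whose axes are the flange's). Camera axes: x right, y down, z forward; pixel columns grow to the right and rows downward; lengths in m; the calibration is good to about 2 mm. A picture is of the moment at which its call begins: read the wrist's pose just before it. There is no depth.
- robot.finish_job(): hands the job in; it is judged then, once.
Trained networks look in a picture, given as the dict that the camera call returned (one of the last four; its "shot" number tells which), for a name from the list of things; names that differ only in an ending like _2 or _b are one class to them, and where a whole thing is asked for, a point or a joint stands for the part that bears it (a point fixed in the world has none). Each returns a list of dicts, best first, with "conf" (0 to 1); they miss things now and then, are a little off and sometimes report something else, mostly with a low value. They report only what shows in the picture. A call takes as long as a camera call. They do not tell look-alikes from the thing itself.
- imaging.search_frame(picture, target): "bbox" ([left, top, width, height] in pixels, round what is visible of it).
The state is a dict: "clock": time; "q": joint angles; "qvel": joint speeds; "tau": joint torques, N m; "position": TCP position; "tcp_rot": TCP orientation; "contact_force": force on the tool from outside, world axes, zero at the start; "wrist_torque": the same for the moment, N m; "finger_gap": finger opening in m; "gripper_force": force on a finger pad.
Only numpy, scipy, OpenCV 4.12 (cv2) and the standard library are available. Lean on these libraries where they do the work, as an engineer would, in place of code of your own. Each camera call takes 0.05 s, during which the arm holds its last target. There are 200 camera calls.

### The job

On the jig, put a fingertip on the steel slide behind its cross ridge, press it down hard against the sprung bed, and keep pressing while you push it along its channel, under the gate bar and the leaf spring, until its nose is fully home against the end stop, it lies flat, and the sprung bed has popped back up behind its tail. Only push it with the fingers, never lift it; then move away, leaving the loose tools and parts on the bench where they are.

Things in the scene. Friction and masses are not known exactly. Their poses are not given: they have to be found in the camera images.
- jig: Grey base plate 325 x 110 x 12 mm fixed on the bench, with a straight channel. Origin: bench level, channel centre line; x = travel direction (roughly to the robot's left), y across, z up; plate spans x -215 to +110 mm. Channel floor 12 mm above the bench; guide rails 39 mm apart, each 10 wide, tops 22 mm above the bench, x -208 to +44.
- gate (a point): Underside centre of the fixed gate bar across the channel: 10 mm thick along x (jig x -35 to -25), 64 mm long across, underside 26 mm and top 36 mm above the bench, screw heads at its ends to 39 mm. Axes as the jig's.
- slide: Loose oiled steel bar 130 x 36 x 12 mm, about 0.2 kg, brass tag in its top's front half. Origin: centre of underside; x to its nose (as the jig's x). Cross ridge on top at x -28 to -20, 36 wide, 6 high; finger pad behind it. At first it rests on the raised bed, top 30 mm above the bench, nose 10 to 35 mm before the gate, too high to pass; pressed, top 24 mm, 2 mm clear. Home: origin at jig x -21.
- press_pad (a point): Centre of the flat finger pad (37 x 36 mm) on the slide's top face, 18 mm behind the rear face of the ridge. When the slide is home the ridge stands 6 mm short of the gate bar.
- slide_nose (a point): Centre of the slide's front end face, 65 mm ahead of its origin, 6 mm above its underside.
- stop_face (a point): Centre of the end stop's face that the nose must reach, jig x +44, 18 mm above the bench (stop's top 22 mm); axes as the jig's. With the slide pressed and home slide_nose coincides with it. Beyond it stands the leaf spring's post, jig x +79 to +105, up to 51 mm high.
- bed (a joint): Sprung bed plate in the channel, jig x -209 to -91 mm; value = how far it is pressed down in m, 0 (up, 18 mm above the bench) to 0.006 (level with the channel floor, which goes on beyond it). Spring force 8 N up, 10.4 N fully down. With the slide home its tail is 5 mm clear of the bed, which springs up to 0 behind it.
- leaf_spring (a joint): Steel leaf 20 mm wide, from the post back over the channel to its turned-up free end 35 mm behind the gate bar; value = its rise in rad, 0 at rest (lowest point at jig x +22, 20 mm above the bench), about 0.06 with the slide under it. Bears down with 6 to 9 N; entering takes roughly 10 N of push.
- hammer: Hammer lying across the bench just before the jig's start end, about 250 mm long; leave alone.
- screwdriver: Screwdriver lying beside the jig, about 200 mm long; leave alone.
- wrench: Wrench lying past the jig's end; leave alone.
- punch: Dark steel punch standing upright, 22 mm diameter, 50 mm tall; leave alone.
- weight: Brass weight with a knob, 40 mm diameter, 44 mm tall; leave alone.
- tin: Small round metal tin, 52 mm diameter, 55 mm tall; leave alone.
- collar: Steel collar lying flat, 44 mm outer diameter, 18 mm tall; leave alone.
Things that resemble listed ones, but are neither listed nor needed, are in the scene too. Of the things shaped like the slide, the steel one is meant.

How it is judged:
By the outcome, as a careful person would: the job done as asked, in the order asked, and still so for the second after the job is handed in, with the robot touching nothing.
It also fails if it takes over 37 s, if anything falls off the work surface, if the arm or the gripper's body presses on something with over 40 N, if the wrist force passes 120 N, or if a joint passes its speed limit or range.

## Working session

There is one attempt and no reset: what is moved stays moved. The work goes in short steps, Python scripts to look and compute and a shell command to move; the robot and the scene stay as the last step left them, time stands still between calls to the robot, and variables do not carry over. Pictures are saved under pics/ and viewed, at most 10 in all, crops included, and the job is handed in when it is done.

```bash
mkdir -p pics
python3 - <<'E'
from plant import robot, imaging
import cv2,json
s=robot.state();print({k:s[k] for k in('clock','position','tcp_rot','finger_gap','contact_force')})
for n in('scene','top'):
    p=imaging.capture(n);cv2.imwrite(f'pics/{n}0.png',p['pixels'])
    print(n,p['mtx'].tolist() if hasattr(p['mtx'],'tolist') else p['mtx'],p['dist_coeffs'],p['R'],p['t'])
    for t in('slide','jig','gate','press_pad','hammer','leaf_spring','punch','weight','tin'):
        try: print(t,[(d['bbox'],round(d['conf'],2)) for d in imaging.search_frame(p,t)][:4])
        except Exception as e: print(t,e)
E
```

```text
{'clock': 0.0, 'position': array([0.16050792, 0.60370397, 0.23871736]), 'tcp_rot': array([-3.14044909e+00,  8.82782680e-05,  2.88182966e+00]), 'finger_gap': 0.08546070342316046, 'contact_force': array([-0.74248803,  0.12044093, -0.50092384])}
scene [[532.9325910929214, 0.0, 321.42910803870745], [0.0, 532.9325910929214, 237.0323452997991], [0.0, 0.0, 1.0]] [-0.02354076  0.          0.          0.          0.        ] [[ 0.59411082  0.80406199 -0.02272989]
 [ 0.49756303 -0.38955212 -0.7750356 ]
 [-0.63203115  0.44914748 -0.63150865]] [-0.42661225 -0.21871722  1.22754626]
slide [([294.0, 168.2, 67.5, 17.1], 0.96), ([222.2, 377.9, 76.0, 96.2], 0.84), ([186.7, 267.8, 88.6, 37.1], 0.7), ([160.1, 204.5, 68.6, 27.2], 0.57)]
jig [([171.3, 235.0, 214.8, 94.7], 0.89), ([209.6, 223.4, 110.1, 35.5], 0.17)]
gate [([170.4, 234.9, 216.2, 99.0], 0.89), ([178.2, 289.2, 9.5, 17.5], 0.37)]
press_pad [([297.3, 167.7, 63.2, 19.9], 0.96), ([185.6, 266.0, 87.7, 37.4], 0.93), ([221.7, 380.2, 72.7, 94.9], 0.78), ([159.2, 203.0, 72.5, 29.1], 0.68)]
hammer [([80.4, 250.2, 56.9, 142.7], 0.66)]
leaf_spring [([314
[... 569 characters left out ...]
34.5, 58.0, 37.8], 0.74), ([196.2, 308.2, 62.9, 51.2], 0.73), ([407.7, 126.4, 20.0, 59.1], 0.6)]
jig [([263.8, 194.7, 164.2, 96.6], 0.71), ([348.0, 236.0, 58.5, 34.8], 0.32)]
gate [([268.8, 196.0, 153.6, 94.7], 0.64)]
press_pad [([196.6, 306.0, 58.8, 49.9], 0.89), ([348.3, 238.1, 64.0, 37.0], 0.79), ([323.7, 334.1, 70.6, 42.5], 0.77), ([409.2, 126.8, 16.6, 56.4], 0.57)]
hammer [([419.8, 218.1, 54.9, 127.1], 0.85)]
leaf_spring [([287.6, 215.7, 30.4, 21.3], 0.52)]
punch [([276.6, 255.5, 6.3, 7.1], 0.49), ([407.6, 205.4, 24.7, 25.5], 0.3)]
weight [([305.3, 179.7, 15.3, 25.3], 0.79), ([263.7, 194.1, 162.2, 97.2], 0.55)]
tin [([403.9, 206.7, 26.2, 26.6], 0.93), ([377.8, 200.8, 23.8, 21.3], 0.49)]
```

Run:
```python
import cv2
a=cv2.imread('pics/top0.png')[130:390,170:500];cv2.imwrite('pics/topc.png',cv2.resize(a,(760,599),interpolation=cv2.INTER_CUBIC))
a=cv2.imread('pics/scene0.png')[150:400,70:400];cv2.imwrite('pics/scenec.png',cv2.resize(a,(792,600),interpolation=cv2.INTER_CUBIC))
```

```text
(no output)
```

View pics/topc.png

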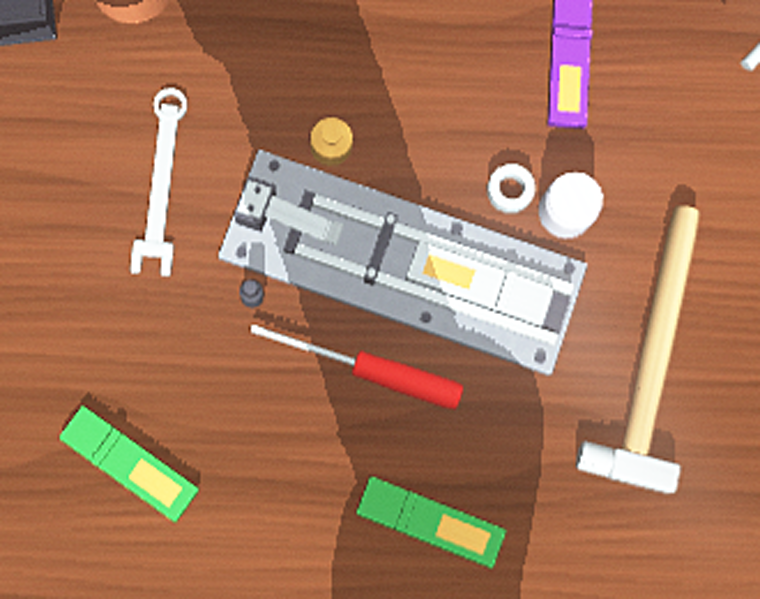

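View pics/scenec.png

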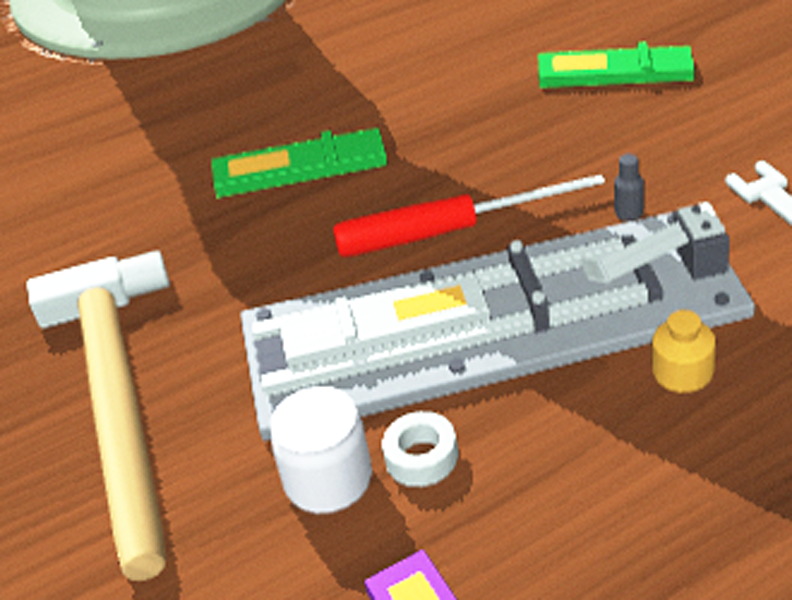

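The steel slide is the white-grey bar in the jig channel (top image about (386,253)). The two green bars (crop (430,520) and (130,460)) and the purple one (570,60) are look-alikes lying loose, and they are the wrong colour. The crops already confirm this. Next I'll fit the jig pose and the slide position.

```bash
cat > h.py <<'E'
import numpy as np,cv2
from plant import robot,imaging
def proj(p,X): return cv2.projectPoints(np.array(X,float).reshape(-1,3),cv2.Rodrigues(np.array(p['R']))[0],np.array(p['t']),np.array(p['mtx']),np.array(p['dist_coeffs']))[0][:,0]
def jw(v,P):
    P=np.array(P,float).reshape(-1,3);c,s=np.cos(v[2]),np.sin(v[2])
    return np.c_[v[0]+c*P[:,0]-s*P[:,1],v[1]+s*P[:,0]+c*P[:,1],P[:,2]]
E
python3 - <<'E'
from h import *
from scipy.optimize import least_squares
T=imaging.capture('top');S=imaging.capture('scene')
C=np.array([[-215,-55,12],[-215,55,12],[110,-55,12],[110,55,12],[-30,0,39]])/1e3
ut=np.array([[586,263],[552,374],[258,150],[219,257],[381,246]])/2.303+[170,130]
us=np.array([[262,430],[243,312],[752,300],[712,205],[528,272.5]])/2.4+[70,150]
f=lambda v:np.r_[(proj(T,jw(v,C))-ut).ravel(),(proj(S,jw(v,C))-us).ravel()]
r=least_squares(f,[.6,.0,1.23],loss='soft_l1');v=r.x;print(v,f(v).reshape(-1,2).round(1).tolist())
np.save('jig.npy',v)
# overlay slide in both, choosing slide x
for n,p in(('t',T),('s',S)):
    k=5 if n=='t' else 4
    for x in(-140,-135,-130,-125,-120):
        P=np.array([[x-65,0,30],[x-28,0,36],[x-20,0,36],[x+65,0,30]])/1e3
        q=proj(p,jw(v,P));print(n,x,((q-[170,130])*2.303 if n=='t' else (q-[70,150])*2.4).round().tolist())
print('home tip',jw(v,[-.064,0,.024]))
s0=robot.state();print(s0['clock'])
o=proj(T,jw(v,[-.13,0,.02]))[0].astype(int)
def draw(p,c,w,name,k):
    im=p['pixels'][c[1]:c[1]+w[1],c[0]:c[0]+w[0]];cv2.imwrite(name,cv2.resize(im,None,fx=k,fy=k,interpolation=cv2.INTER_CUBIC))
    return
draw(T,(340,225),(100,75),'pics/tz.png',8)
print('tz',[(x,((proj(T,jw(v,np.array([[x-65,0,30],[x-28,0,36],[x-24,-18,36],[x-24,18,36],[x+65,0,30]])/1e3))-[340,225])*8).round().tolist()) for x in(-140,-130,-120)])
E
```

```text
[0.60833627 0.05443252 1.26048383] [[0.2, -0.8], [-0.5, -0.4], [-1.2, -0.8], [-1.9, -0.2], [-0.8, -0.5], [-1.4, -0.1], [-1.8, -0.5], [1.2, 1.1], [-7.9, -0.2], [-0.9, -1.6]]
t -140 [[562.0, 310.0], [524.0, 295.0], [515.0, 292.0], [425.0, 263.0]]
t -135 [[557.0, 308.0], [519.0, 293.0], [510.0, 291.0], [420.0, 261.0]]
t -130 [[551.0, 306.0], [513.0, 292.0], [505.0, 289.0], [415.0, 259.0]]
t -125 [[546.0, 304.0], [508.0, 290.0], [500.0, 287.0], [410.0, 258.0]]
t -120 [[541.0, 303.0], [503.0, 288.0], [494.0, 285.0], [405.0, 256.0]]
s -140 [[259.0, 343.0], [316.0, 323.0], [328.0, 320.0], [460.0, 295.0]]
s -135 [[267.0, 342.0], [324.0, 321.0], [336.0, 318.0], [468.0, 293.0]]
s -130 [[275.0, 340.0], [332.0, 319.0], [344.0, 316.0], [475.0, 291.0]]
s -125 [[283.0, 338.0], [339.0, 317.0], [352.0, 314.0], [482.0, 290.0]]
s -120 [[290.0, 336.0], [347.0, 315.0], [360.0, 312.0], [490.0, 288.0]]
home tip [[ 0.58879347 -0.00651073  0.024     ]]
1.1
tz [(-140, [[592.0, 316.0], [460.0, 266.0], [466.0, 197.0], [424.0, 325.0], [118.0, 154.0]]), (-130, [[555.0, 304.0], [423.0, 253.0], [429.0, 184.0], [387.0, 313.0], [82.0, 141.0]]), (-120, [[518.0, 291.0], [386.0, 241.0], [393.0, 171.0], [350.0, 300.0], [46.0, 129.0]])]
```

View pics/tz.png

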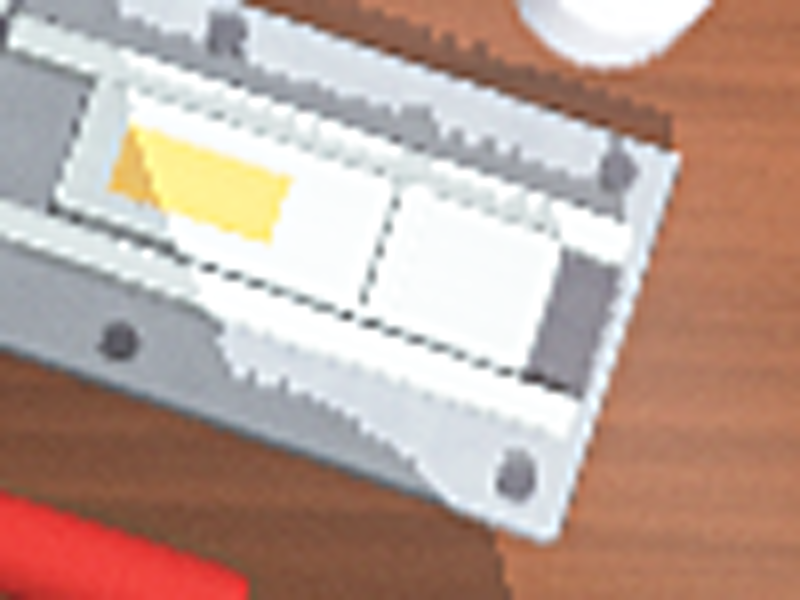

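The slide origin is at about jig x -128, so its nose is 28 mm before the gate, which is in range. The pad centre is at jig -174, about world (0.555, -0.111). The tool's y axis is nearly along the channel, so it needs a turn of -0.05. Moving above the pad with the fingers shut.

```bash
python3 -m crank '[{"x":250,"y":-200,"grip":-1},{"x":250,"y":-200,"grip":-1},{"x":250,"y":-200,"grip":-1},{"x":250,"y":-200,"grip":-1},{"x":250,"y":-200,"grip":-1},{"x":250,"y":-200,"grip":-1},{"x":250,"y":-200,"grip":-1},{"x":390,"y":-500,"rz":-0.05,"grip":-1},{"x":390,"y":-500,"rz":-0.05,"grip":-1},{"x":390,"y":-500,"rz":-0.05,"grip":-1},{"x":390,"y":-500,"rz":-0.05,"grip":-1},{"x":390,"y":-500,"rz":-0.05,"grip":-1},{"x":390,"y":-500,"rz":-0.05,"grip":-1},{"x":390,"y":-500,"rz":-0.05,"grip":-1},{"x":395,"y":-715,"z":-60,"rz":-0.05,"grip":-1},{"x":395,"y":-715,"z":-60,"rz":-0.05,"grip":-1},{"x":395,"y":-715,"z":-60,"rz":-0.05,"grip":-1},{"x":395,"y":-715,"z":-100,"rz":-0.05,"grip":-1},{"x":395,"y":-715,"z":-100,"rz":-0.05,"grip":-1},{"x":395,"y":-715,"z":-100,"rz":-0.05,"grip":-1}]'
python3 - <<'E'
from h import *
from scipy.spatial.transform import Rotation as Ro
s=robot.state();W=imaging.capture('wrist');M=np.array(W['mount']);v=np.load('jig.npy')
print(s['position'],s['tcp_rot'],s['contact_force'],M.round(3).tolist(),robot.nose_length)
H=np.eye(4);H[:3,:3]=Ro.from_euler('xyz',s['tcp_rot']).as_matrix();H[:3,3]=s['position']
G=np.linalg.inv(H@M);W['R'],W['t']=G[:3,:3],G[:3,3]
im=W['pixels'].copy()
for x in(-128,):
  for P in([[x-65,-18,30],[x-65,18,30],[x+65,18,30],[x+65,-18,30]],[[x-28,-18,36],[x-28,18,36],[x-20,18,36],[x-20,-18,36]],[[-35,-32,36],[-35,32,36],[-25,32,36],[-25,-32,36]],[[-215,-55,12],[-215,55,12],[110,55,12],[110,-55,12]]):
    cv2.polylines(im,[proj(W,jw(v,np.array(P)/1e3)).round().astype(np.int32)],True,(255,0,255),1)
cv2.imwrite('pics/w1.png',im);
E
```

```text
[0.16056591 0.60402459 0.239301  ] [ 3.14157233e+00 -1.09643378e-06  2.88177118e+00] [-0.46669123 -0.71839501  0.30534245] [[-0.001, -0.961, -0.277, 0.07], [1.0, -0.002, 0.001, -0.001], [-0.001, -0.277, 0.961, -0.135], [0.0, 0.0, 0.0, 1.0]] 0.008validation failed for argument at $[0]...
```

View pics/w1.png

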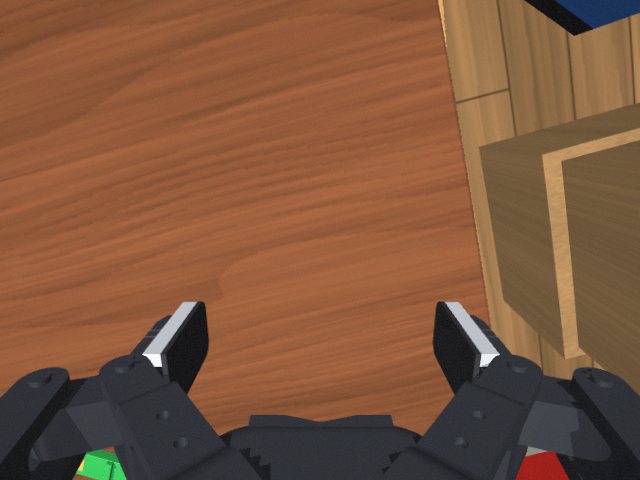

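The call was refused because every row needs all its keys. The picture just shows the open fingers over bare bench at the start pose. Retrying.

```bash
python3 -m crank '[{"x":250,"y":-200,"z":0,"rx":0,"ry":0,"rz":0,"grip":-1},{"x":250,"y":-200,"z":0,"rx":0,"ry":0,"rz":0,"grip":-1},{"x":250,"y":-200,"z":0,"rx":0,"ry":0,"rz":0,"grip":-1},{"x":250,"y":-200,"z":0,"rx":0,"ry":0,"rz":0,"grip":-1},{"x":250,"y":-200,"z":0,"rx":0,"ry":0,"rz":0,"grip":-1},{"x":250,"y":-200,"z":0,"rx":0,"ry":0,"rz":0,"grip":-1},{"x":250,"y":-200,"z":0,"rx":0,"ry":0,"rz":0,"grip":-1},{"x":390,"y":-500,"z":0,"rx":0,"ry":0,"rz":-0.05,"grip":-1},{"x":390,"y":-500,"z":0,"rx":0,"ry":0,"rz":-0.05,"grip":-1},{"x":390,"y":-500,"z":0,"rx":0,"ry":0,"rz":-0.05,"grip":-1},{"x":390,"y":-500,"z":0,"rx":0,"ry":0,"rz":-0.05,"grip":-1},{"x":390,"y":-500,"z":0,"rx":0,"ry":0,"rz":-0.05,"grip":-1},{"x":390,"y":-500,"z":0,"rx":0,"ry":0,"rz":-0.05,"grip":-1},{"x":390,"y":-500,"z":0,"rx":0,"ry":0,"rz":-0.05,"grip":-1},{"x":395,"y":-715,"z":-60,"rx":0,"ry":0,"rz":-0.05,"grip":-1},{"x":395,"y":-715,"z":-60,"rx":0,"ry":0,"rz":-0.05,"grip":-1},{"x":395,"y":-715,"z":-60,"rx":0,"ry":0,"rz":-0.05,"grip":-1},{"x":395,"y":-715,"z":-100,"rx":0,"ry":0,"rz":-0.05,"grip":-1},{"x":395,"y":-715,"z":-100,"rx":0,"ry":0,"rz":-0.05,"grip":-1},{"x":395,"y":-715,"z":-100,"rx":0,"ry":0,"rz":-0.05,"grip":-1}]'
cat > w.py <<'E'
from h import *
import sys
from scipy.spatial.transform import Rotation as Ro
s=robot.state();W=imaging.capture('wrist');M=np.array(W['mount']);v=np.load('jig.npy');x=float(sys.argv[2])
print(s['clock'],s['position'],s['tcp_rot'],s['contact_force'],s['finger_gap'])
H=np.eye(4);H[:3,:3]=Ro.from_euler('xyz',s['tcp_rot']).as_matrix();H[:3,3]=s['position']
G=np.linalg.inv(H@M);W['R'],W['t']=G[:3,:3],G[:3,3]
im=W['pixels'].copy()
for P in([[x-65,-18,30],[x-65,18,30],[x+65,18,30],[x+65,-18,30]],[[x-28,-18,36],[x-28,18,36],[x-20,18,36],[x-20,-18,36]],[[-35,-32,36],[-35,32,36],[-25,32,36],[-25,-32,36]],[[-215,-55,12],[-215,55,12],[110,55,12],[110,-55,12]]):
    cv2.polylines(im,[proj(W,jw(v,np.array(P)/1e3)).round().astype(np.int32)],True,(255,0,255),1)
cv2.imwrite(sys.argv[1],im)
E
python3 w.py pics/w2.png -128
```

```text
clock: 3.15
position: [0.5534, -0.1157, 0.1363]
tcp_rot: [-3.139, -0.004, 2.826]
contact_force: [0.2, 0.4, 0.1]
finger_gap: -0.0002
gripper_force: 0.0
3.15 [ 0.55337579 -0.11569334  0.13626625] [-3.13873641 -0.00396859  2.82607019] [0.24890153 0.38761796 0.14855844] -0.0001797704409506385
```

View pics/w2.png

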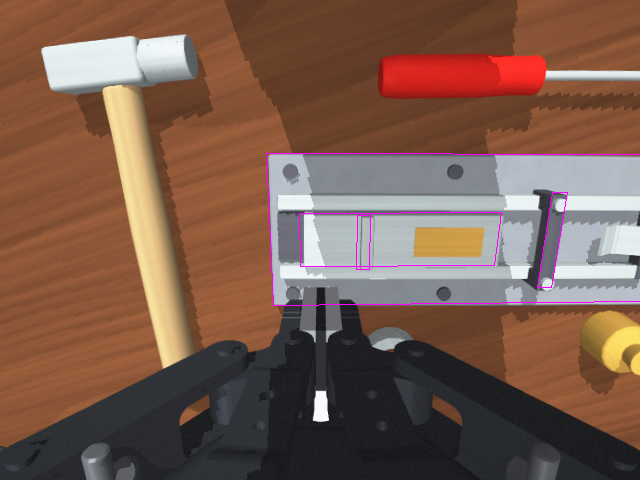

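The overlay fits the plate, slide (tail 303, nose 498) and ridge (357-373). The closed fingers lie along the channel. Descending to just above the pad.

```bash
python3 -m crank '[{"x":0,"y":0,"z":-50,"rx":0,"ry":0,"rz":0,"grip":-1},{"x":0,"y":0,"z":-80,"rx":0,"ry":0,"rz":0,"grip":-1},{"x":0,"y":0,"z":-94,"rx":0,"ry":0,"rz":0,"grip":-1},{"x":0,"y":0,"z":-94,"rx":0,"ry":0,"rz":0,"grip":-1},{"x":0,"y":0,"z":-94,"rx":0,"ry":0,"rz":0,"grip":-1}]'
python3 w.py pics/w3.png -128
```

```text
clock: 3.7
position: [0.5564, -0.1107, 0.0466]
tcp_rot: [3.141, 0.001, 2.832]
contact_force: [-0.2, 0.1, -0.8]
finger_gap: -0.0001
gripper_force: 0.0
3.7 [ 0.55641464 -0.11070704  0.04660799] [3.14127864e+00 1.36862275e-03 2.83217164e+00] [-0.18319809  0.06316779 -0.824557  ] -8.120674328705001e-05
```

View pics/w3.png

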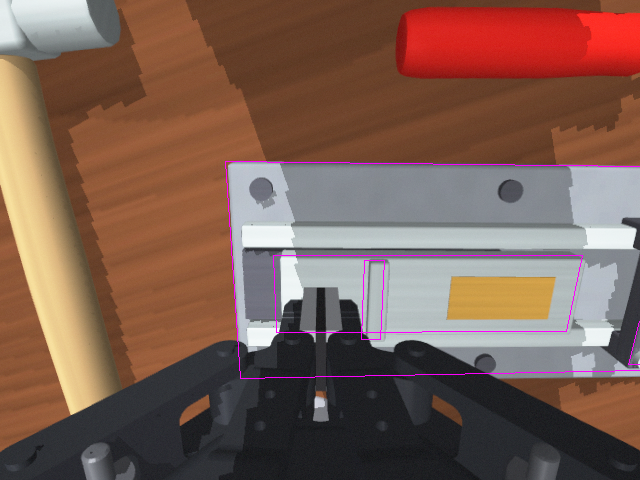

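The finger is on the pad, with its front about 4 mm behind the ridge (visible ridge 369-388). The slide is about 2 mm farther on than I estimated. Pressing down gradually.

```bash
python3 -m crank '[{"x":0,"y":0,"z":-5,"rx":0,"ry":0,"rz":0,"grip":-1},{"x":0,"y":0,"z":-8,"rx":0,"ry":0,"rz":0,"grip":-1},{"x":0,"y":0,"z":-11,"rx":0,"ry":0,"rz":0,"grip":-1},{"x":0,"y":0,"z":-14,"rx":0,"ry":0,"rz":0,"grip":-1},{"x":0,"y":0,"z":-14,"rx":0,"ry":0,"rz":0,"grip":-1},{"x":0,"y":0,"z":-14,"rx":0,"ry":0,"rz":0,"grip":-1}]'
```

```text
clock: 4.35
position: [0.5562, -0.111, 0.0321]
tcp_rot: [3.141, 0.001, 2.832]
contact_force: [-1.2, 0.7, 13.5]
finger_gap: 0.0001
gripper_force: 6.8
```

```bash
python3 -m crank '[{"x":0,"y":0,"z":-1,"rx":0,"ry":0,"rz":0,"grip":-1},{"x":0,"y":0,"z":-2,"rx":0,"ry":0,"rz":0,"grip":-1},{"x":0,"y":0,"z":-2,"rx":0,"ry":0,"rz":0,"grip":-1}]'
```

```text
clock: 4.65
position: [0.5562, -0.111, 0.0318]
tcp_rot: [3.141, 0.002, 2.831]
contact_force: [-13.6, 3.8, 54.7]
finger_gap: 0.0004
gripper_force: 27.3
```

Stiffness is about 20 N/mm. I'll back off 1 mm and push 25 mm along u = (0.305, 0.952).

```bash
python3 -m crank '[{"x":0,"y":0,"z":1,"rx":0,"ry":0,"rz":0,"grip":-1},{"x":1,"y":3,"z":1,"rx":0,"ry":0,"rz":0,"grip":-1},{"x":2,"y":6,"z":1,"rx":0,"ry":0,"rz":0,"grip":-1},{"x":3,"y":10,"z":1,"rx":0,"ry":0,"rz":0,"grip":-1},{"x":4.6,"y":14,"z":1,"rx":0,"ry":0,"rz":0,"grip":-1},{"x":6.1,"y":19,"z":1,"rx":0,"ry":0,"rz":0,"grip":-1},{"x":7.6,"y":24,"z":1,"rx":0,"ry":0,"rz":0,"grip":-1}]'
```

```text
clock: 5.35
position: [0.5646, -0.0887, 0.032]
tcp_rot: [-3.141, 0.004, 2.83]
contact_force: [-2.1, -8.1, 26.8]
finger_gap: 0.0002
gripper_force: 13.2
```

```bash
python3 -m crank '[{"x":1.2,"y":4,"z":-0.3,"rx":0,"ry":0,"rz":0,"grip":-1},{"x":2.6,"y":8,"z":-0.3,"rx":0,"ry":0,"rz":0,"grip":-1},{"x":3.8,"y":12,"z":-0.3,"rx":0,"ry":0,"rz":0,"grip":-1},{"x":5.1,"y":16,"z":-0.3,"rx":0,"ry":0,"rz":0,"grip":-1},{"x":6.4,"y":20,"z":-0.3,"rx":0,"ry":0,"rz":0,"grip":-1},{"x":7.7,"y":24,"z":-0.3,"rx":0,"ry":0,"rz":0,"grip":-1}]'
python3 w.py pics/w4.png -82
```

```text
clock: 5.95
position: [0.5724, -0.065, 0.032]
tcp_rot: [-3.141, 0.004, 2.83]
contact_force: [-2.2, -10.0, 30.6]
finger_gap: -0.0001
gripper_force: 15.5
5.95 [ 0.57243732 -0.06496864  0.03195448] [-3.14086162  0.00422222  2.82996648] [ -2.23588235 -10.03732831  30.60114983] -8.252783194292245e-05
```

View pics/w4.png

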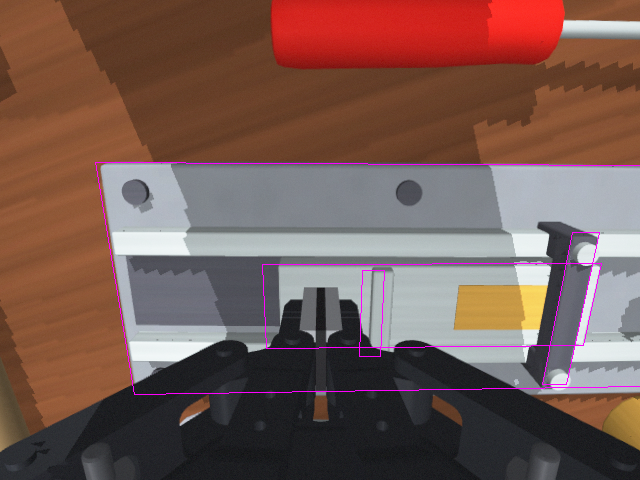

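The slide has gone under the gate and moves with the finger (ridge 372-393, tail 280, gate bar 540-600). About 57-62 mm remain. Continuing.

```bash
python3 -m crank '[{"x":1.3,"y":4,"z":0,"rx":0,"ry":0,"rz":0,"grip":-1},{"x":2.6,"y":8,"z":0,"rx":0,"ry":0,"rz":0,"grip":-1},{"x":3.8,"y":12,"z":0,"rx":0,"ry":0,"rz":0,"grip":-1},{"x":5.1,"y":16,"z":0,"rx":0,"ry":0,"rz":0,"grip":-1},{"x":6.4,"y":20,"z":0,"rx":0,"ry":0,"rz":0,"grip":-1},{"x":7.7,"y":24,"z":0,"rx":0,"ry":0,"rz":0,"grip":-1},{"x":9,"y":28,"z":0,"rx":0,"ry":0,"rz":0,"grip":-1}]'
```

```text
clock: 6.7
position: [0.5813, -0.0374, 0.032]
tcp_rot: [-3.14, 0.004, 2.83]
contact_force: [-5.6, -16.0, 33.6]
finger_gap: -0.0001
gripper_force: 16.8
```

```bash
python3 -m crank '[{"x":1.2,"y":3.8,"z":0,"rx":0,"ry":0,"rz":0,"grip":-1},{"x":2.4,"y":7.6,"z":0,"rx":0,"ry":0,"rz":0,"grip":-1},{"x":3.6,"y":11.4,"z":0,"rx":0,"ry":0,"rz":0,"grip":-1},{"x":4.9,"y":15.2,"z":0,"rx":0,"ry":0,"rz":0,"grip":-1},{"x":6.1,"y":19,"z":0,"rx":0,"ry":0,"rz":0,"grip":-1}]'
```

```text
clock: 7.2
position: [0.5866, -0.0208, 0.0319]
tcp_rot: [-3.138, 0.003, 2.828]
contact_force: [-10.7, -35.6, 37.4]
finger_gap: -0.0003
gripper_force: 29.0
```

```bash
python3 w.py pics/w5.png -31
python3 - <<'E'
import cv2,numpy as np
from plant import imaging
a=cv2.imread('pics/w5.png')[130:480,60:640]
p=imaging.capture('scene')['pixels'][220:320,170:370]
a=cv2.resize(a,(480,290));b=cv2.resize(p,(600,300),interpolation=cv2.INTER_CUBIC)
c=np.zeros((600,600,3),np.uint8);c[:290,:480]=a;c[300:]=b
cv2.imwrite('pics/c5.png',c)
E
```

```text
7.2 [ 0.58660845 -0.0208475   0.0319113 ] [-3.1376787   0.00331543  2.82802366] [-10.69160747 -35.55262197  37.40289122] -0.00026772742852118663
```

View pics/c5.png

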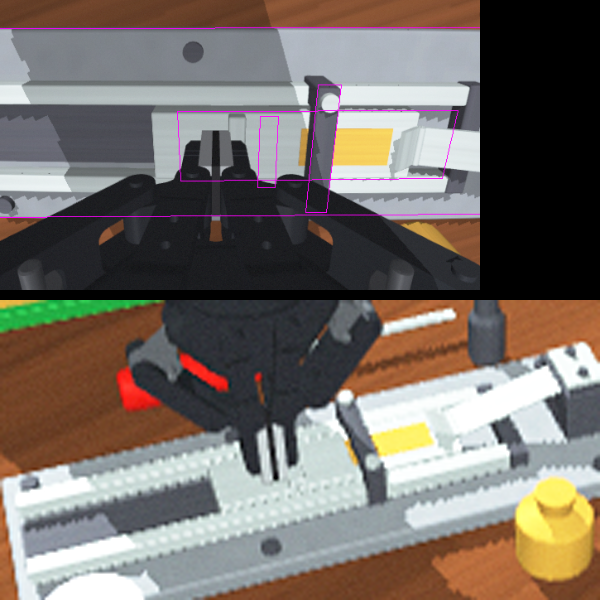

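The finger slipped forward on the pad and now bears on the ridge. The nose is at the leaf's turned-up end (scene crop about (450,445)). About 21 mm remains, so I'll ease the press slightly and push on.

```bash
python3 -m crank '[{"x":0.6,"y":2,"z":0.3,"rx":0,"ry":0,"rz":0,"grip":-1},{"x":1.2,"y":3.8,"z":0.4,"rx":0,"ry":0,"rz":0,"grip":-1},{"x":1.2,"y":3.8,"z":0.4,"rx":0,"ry":0,"rz":0,"grip":-1}]'
```

```text
clock: 7.6
position: [0.5882, -0.0147, 0.032]
tcp_rot: [-3.14, 0.003, 2.83]
contact_force: [-4.2, -13.0, 26.1]
finger_gap: 0.0002
gripper_force: 19.5
```

The leaf has been entered, and the push force dropped to 13 N. About 15 mm to go.

```bash
python3 -m crank '[{"x":0.9,"y":2.9,"z":0,"rx":0,"ry":0,"rz":0,"grip":-1},{"x":1.8,"y":5.7,"z":0,"rx":0,"ry":0,"rz":0,"grip":-1},{"x":2.7,"y":8.6,"z":0,"rx":0,"ry":0,"rz":0,"grip":-1},{"x":3.4,"y":10.5,"z":0,"rx":0,"ry":0,"rz":0,"grip":-1}]'
```

```text
clock: 8.0
position: [0.5914, -0.0046, 0.032]
tcp_rot: [-3.14, 0.003, 2.829]
contact_force: [-6.1, -14.8, 27.0]
finger_gap: 0.0001
gripper_force: 20.5
```

```bash
python3 -m crank '[{"x":0.5,"y":1.4,"z":0,"rx":0,"ry":0,"rz":0,"grip":-1},{"x":0.9,"y":2.9,"z":0,"rx":0,"ry":0,"rz":0,"grip":-1},{"x":0.9,"y":2.9,"z":0,"rx":0,"ry":0,"rz":0,"grip":-1}]'
```

```text
clock: 8.3
position: [0.5925, -0.0013, 0.032]
tcp_rot: [-3.14, 0.003, 2.83]
contact_force: [-4.2, -12.4, 25.8]
finger_gap: -0.0004
gripper_force: 19.5
```

```bash
python3 -m crank '[{"x":0.5,"y":1.4,"z":0,"rx":0,"ry":0,"rz":0,"grip":-1},{"x":0.9,"y":2.9,"z":0,"rx":0,"ry":0,"rz":0,"grip":-1},{"x":0.9,"y":2.9,"z":0,"rx":0,"ry":0,"rz":0,"grip":-1}]'
```

```text
clock: 8.6
position: [0.5934, 0.0016, 0.032]
tcp_rot: [-3.14, 0.003, 2.83]
contact_force: [-4.3, -11.9, 25.8]
finger_gap: 0.0003
gripper_force: 19.5
```

```bash
python3 -m crank '[{"x":0.5,"y":1.4,"z":0,"rx":0,"ry":0,"rz":0,"grip":-1},{"x":0.9,"y":2.9,"z":0,"rx":0,"ry":0,"rz":0,"grip":-1},{"x":0.9,"y":2.9,"z":0,"rx":0,"ry":0,"rz":0,"grip":-1}]'
```

```text
clock: 8.9
position: [0.5935, 0.002, 0.032]
tcp_rot: [-3.137, 0.002, 2.828]
contact_force: [-8.5, -24.8, 29.5]
finger_gap: 0.0001
gripper_force: 23.7
```

```bash
python3 w.py pics/w6.png -21
```

```text
8.9 [0.59350479 0.00199274 0.03196186] [-3.13727172e+00  2.35857622e-03  2.82804485e+00] [ -8.52039231 -24.84520114  29.51131729] 8.500953959290092e-05
```

View pics/w6.png

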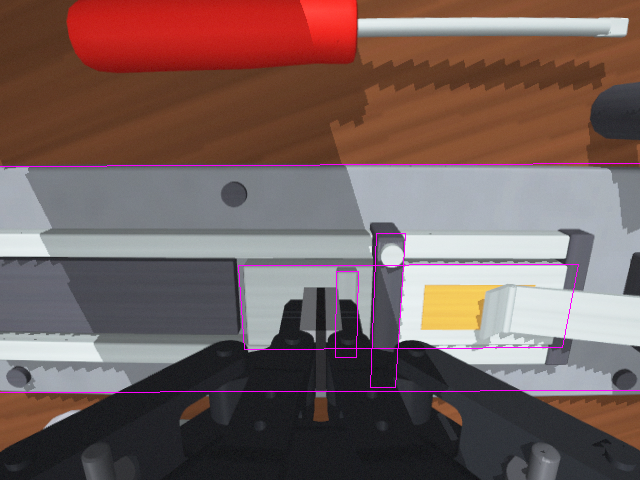

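The nose is against the stop (about 565), the bed edge stands up behind the tail (237-243), and the push force rose sharply, so the slide is home. One firm nudge, then straight up and away.

```bash
python3 -m crank '[{"x":0.3,"y":0.8,"z":0,"rx":0,"ry":0,"rz":0,"grip":-1},{"x":0.3,"y":0.8,"z":0,"rx":0,"ry":0,"rz":0,"grip":-1},{"x":0,"y":-1.2,"z":1,"rx":0,"ry":0,"rz":0,"grip":-1},{"x":0,"y":-1.2,"z":4,"rx":0,"ry":0,"rz":0,"grip":-1},{"x":0,"y":-1.2,"z":15,"rx":0,"ry":0,"rz":0,"grip":-1},{"x":0,"y":-1.2,"z":50,"rx":0,"ry":0,"rz":0,"grip":-1},{"x":0,"y":0,"z":100,"rx":0,"ry":0,"rz":0,"grip":-1},{"x":0,"y":0,"z":150,"rx":0,"ry":0,"rz":0,"grip":-1},{"x":-30,"y":-50,"z":180,"rx":0,"ry":0,"rz":0,"grip":-1},{"x":-80,"y":-50,"z":180,"rx":0,"ry":0,"rz":0,"grip":-1},{"x":-100,"y":-50,"z":180,"rx":0,"ry":0,"rz":0,"grip":-1},{"x":-100,"y":-50,"z":180,"rx":0,"ry":0,"rz":0,"grip":-1}]'
python3 - <<'E'
from h import *
from scipy.spatial.transform import Rotation as Ro
s=robot.state();W=imaging.capture('wrist');H=np.eye(4);H[:3,:3]=Ro.from_euler('xyz',s['tcp_rot']).as_matrix();H[:3,3]=s['position']
p=imaging.capture('scene')['pixels'][220:320,170:370]
c=np.zeros((600,600,3),np.uint8);c[:290,:480]=cv2.resize(W['pixels'],(480,290));c[300:]=cv2.resize(p,(600,300),interpolation=cv2.INTER_CUBIC)
cv2.imwrite('pics/c7.png',c)
E
```

```text
clock: 10.15
position: [0.4903, -0.0438, 0.2111]
tcp_rot: [3.141, -0.0, 2.83]
contact_force: [1.0, 0.1, -0.8]
finger_gap: -0.0
gripper_force: 0.0
```

View pics/c7.png

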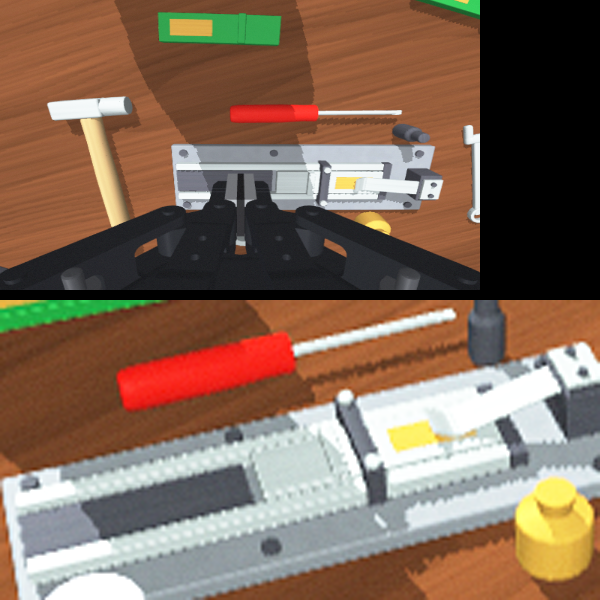

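The slide lies flat under the gate and leaf with its nose at the stop, the bed is up behind it, and the surrounding items are undisturbed.

```bash
python3 -c "
from plant import robot
print(robot.finish_job())"
```

```text
the job is handed in; nothing more can be done
None
```

I pressed the steel slide down and pushed it under the gate bar and leaf spring until its nose was home against the end stop. In the last pictures it lay flat, the bed was up behind its tail, and the surrounding tools and parts in view looked undisturbed. I handed the job in at about 10 s with the arm clear; no verdict was shown.

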